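# Hang the earring panel on the stall's display stand

### The job

Take the wooden earring panel out of its slotted block and hang it on the little display stand, with one pin of the stand through each of its two holes. Slide it back along both pins until it is close against the crossbar, hanging upright, and let go. Leave the other goods on the stall where they stand.

Things in the scene. Friction and masses are not known exactly. Their poses are not given: they have to be found in the camera images.
- panel: loose wooden earring panel, about 0.2 kg, 10 mm thick (own x), 160 wide (own y), 190 tall (own z), with small brass studs that catch on nothing. Two round holes, 20 mm wide, go through it along x at y = +45 and -45 mm, 125 mm above its lower edge. Front and back are alike: either way round is right. Origin: middle of its lower edge. Starts upright in the block, top edge 202 mm above the table.
- hole_a (a point): centre of the panel's hole at its own y = +45 mm, mid-thickness
- hole_b (a point): centre of the panel's hole at its own y = -45 mm, mid-thickness
- stand: display stand, fixed: wooden base 150 x 210 x 18 mm, two posts, and a crossbar 200 mm wide (own y), 20 thick, 20 tall, its top 180 mm above the table; above and behind it is free. Origin: on the table under the crossbar's front face (x = 0); own -x is the front, roughly towards the robot, z up. Two steel pins stick out of that face at y = +45 and -45 mm, z = 170 mm (see tip_left).
- tip_left (a point): on the axis of the stand's pin at own y = +45 mm, 5 mm short of its end: stand x = -45, z = 182 mm. Each pin is round, 10 mm thick with a rounded end, and rises 15 degrees (12 mm) over the 45 mm from the crossbar's face to this point.
- tip_right (a point): on the axis of the stand's pin at own y = -45 mm, 5 mm short of its very end: stand x = -45, z = 182 mm
- seat_left (a point): where the centre of a hole rests on the pin at own y = +45 mm when the panel hangs flat against the crossbar: stand x = -5, z = 168 mm. The panel's top edge is then about 233 mm and its lower edge 43 mm above the table.
- seat_right (a point): the same on the pin at own y = -45 mm
- rack: dark wooden block that holds the panel at the start, fixed: 90 (own x) x 200 (own y) x 40 mm tall, with one slot 13 mm wide and 28 mm deep along its own y through the middle (slot floor 12 mm above the table). Origin: middle of its underside. Block and stand may trade sides of the table.
- jar: loose honey jar, 68 mm in diameter, 90 mm tall, about 0.35 kg; origin: centre of its underside. Not part of the job.
- candle: loose beeswax candle, pointed, 68 mm in diameter, 100 mm tall, about 0.2 kg; origin: centre of its underside. Not part of the job.
- carton: loose cardboard gift carton 60 x 75 mm, 110 mm tall with its handle flap, about 0.25 kg; origin: centre of its underside. Not part of the job.
Mind the look-alikes: they are no part of the job. Of the things that look like the panel, the middle-sized one is meant.

How it is judged:
By the outcome, as a careful person would: the job done as asked, in the order asked, and still so for the second after the job is handed in, with the robot touching nothing.
It also fails if it takes over 48 s, if anything falls off the work surface, if the arm or the gripper's body presses on something with over 40 N, if the wrist force passes 120 N, or if a joint passes its speed limit or range.

### The arm

A 7-joint arm with a two-finger parallel gripper is mounted at the origin on the work surface. World frame = base frame: x ahead of the robot, y to its left, z up, the work surface at z = 0. Lengths are in m, angles in rad, forces in N, time in s.
With the tool pointing down it reaches from about 0.425 to 0.8 m from the base axis. Payload 8.3 kg.
Tool frame: the origin (TCP) lies on the centre line of the jaws, within the pads' length; the fingertips stand 8 mm ahead of it and the grasp point (between the pads) lies 11 mm behind it (arm.tip_reach is the distance from the TCP to the fingertips, in m); z points along the fingers, y is the line along which they close (so a half turn about z gives the same grasp; the last joint's range is limited). The gripper opens to 85 mm and grips with 20 to 120 N. Pads are 22 mm wide; open, the fingers measure 114 mm over their backs; the gripper's body (76 mm by 85 mm) begins 54 mm behind the grasp point. The pads swing forward as they close: fully open they stand 13 mm farther back than shut.
Start: joints at [1.241, 0.383, 0.016, 1.37, -0.006, 1.388, -0.046], TCP at [0.165, -0.603, 0.239] pointing down, gripper open.
Joint ranges: [-2.95, 2.95], [-0.25, 2.06], [-1.52, 1.56], [0.18, 2.33], [-1.44, 4.58], [0.02, 2.06], [-3.01, 3.01]. Speed limits (rad/s): [2.39, 2.39, 3.01, 3.01, 3.14, 3.14, 3.14].

### API

Orientations are given as a rotation vector (axis times angle).
In Python, from bench import arm, release, clamp, eyes, readout gives the robot as it stands. Calls block until the motion is done:
- arm.move_pose(position, orientation): joint-space move of the TCP to a pose.
- arm.movel(position, rot=None, feed=0.15, until_force=None): straight line of the TCP; rot=None keeps the orientation; feed is the mean speed in m/s. With until_force (N) it stops when the force on the tool has changed by that much, and returns True; else False.
- arm.movej(angles): joint-space move.
- release() and clamp(force=None): open the fingers fully, or close them until they stop; force is the grip in N (None keeps the last).
- arm.wait(seconds).
- arm.solve_ik(position, orientation): joint angles nearest the present ones, or None.
- eyes.snapshot(name): name is "scene" or "side" or "wrist"; returns a dict with "img" (400x640x3 uint8, red, green, blue), "intrinsics" (3x3 intrinsics, pixels), "k1" (the pictures are not rectified: a ray, as slopes to the right and down, at radius r is drawn at 1 + k1 r^2 times it, then the intrinsics apply), "origin" and "orientation" of the camera in the world. Camera axes: x right, y up, looking along -z (the intrinsics and any distortion apply to the point x, -y, -z); pixel columns grow to the right and rows downward; lengths in m; the calibration is good to about 2 mm. A picture is of the moment at which its call begins. There is no depth.
A pose or a line that the arm cannot do raises arm.MotionError and nothing moves.
- arm.sign_off(): hands the job in; it is judged then, once.
Readings, each from a call of its own:
- readout.current_t(): time.
- readout.current_joint_positions(): joint angles.
- readout.current_joint_vel(): joint speeds.
- readout.current_effort(): joint torques, N m.
- readout.current_tool_pos(): TCP position.
- readout.current_orientation(): TCP orientation.
- readout.current_ft_force(): force on the tool from outside, world axes, zero at the start.
- readout.current_wrist_torque(): the same for the moment, N m.
- readout.current_opening(): finger opening in m.
- readout.current_gripper_force(): force on a finger pad.
Only numpy, scipy, OpenCV 4.12 (cv2) and the standard library are available. Lean on these libraries where they do the work, as an engineer would, in place of code of your own. Each camera call takes 0.05 s, during which the arm holds its last target. There are 200 camera calls.

## Working session

There is one attempt and no reset: what is moved stays moved. The work goes in short steps, each a Python script; the robot and the scene stay as the last script left them, time stands still between calls to the robot, and variables do not carry over. Pictures are saved under pics/ and viewed, at most 10 in all, crops included, and the job is handed in when it is done.

```bash
mkdir -p pics; ls; python3 - <<'E'
from bench import arm, eyes, readout
import cv2,numpy as np
for n in("scene","side"):
    s=eyes.snapshot(n); cv2.imwrite(f"pics/{n}0.png",s["img"][:,:,::-1]); np.save(f"{n}0.npy",s,allow_pickle=True)
    print(n,s["intrinsics"].tolist(),s["k1"],s["origin"],s["orientation"])
print(readout.current_t(),readout.current_orientation())
E
```

```text
pics
scene [[467.0998171840662, 0.0, 321.1116478681588], [0.0, 467.0998171840662, 201.791384224839], [0.0, 0.0, 1.0]] 0.030170158567894376 [1.21256041 0.28747296 1.31015561] [0.33249768 0.52393607 1.92405581]
side [[413.5774579686576, 0.0, 320.3962195452614], [0.0, 413.5774579686576, 193.91524122636002], [0.0, 0.0, 1.0]] -0.09192172489597611 [ 0.45734093 -0.75673459  0.97192728] [ 0.74068494 -0.04652134 -0.09910604]
0.1 [-3.11194736e+00 -4.17740614e-01  3.83066532e-04]
```

View pics/scene0.png

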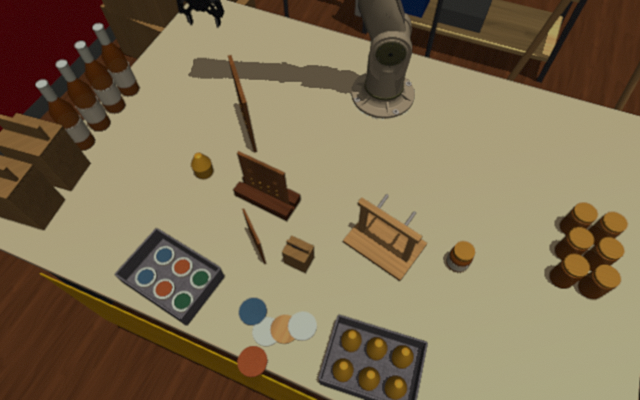

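View pics/side0.png

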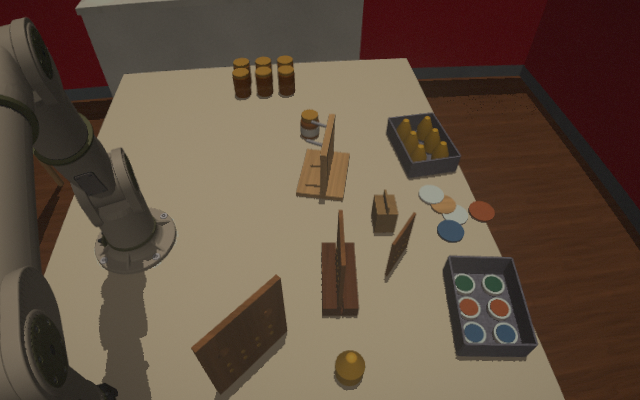

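The scene shows three panel look-alikes: a large leaning one at (243,100), one in the dark slotted block at (266,178), and a small one at (254,235). The middle-sized one in the block is the target. The stand is at (385,235), with its pins at (385,200) and (410,218) pointing towards the robot. I'll check the choice in a close crop.

```bash
cat > h.py <<'E'
import numpy as np,cv2
from scipy.spatial.transform import Rotation as R
def ray(s,u,v):
    K=s["intrinsics"];x=np.array([(u-K[0,2])/K[0,0],(v-K[1,2])/K[1,1]]);q=x.copy()
    for _ in range(20): q=x/(1+s["k1"]*(q@q))
    d=R.from_rotvec(s["orientation"]).apply([q[0],-q[1],-1.]) if np.shape(s["orientation"])==(3,) else None
    return np.array(s["origin"]),d/np.linalg.norm(d)
def onz(s,u,v,z):
    o,d=ray(s,u,v);return o+d*(z-o[2])/d[2]
def tri(*obs):
    A=np.zeros((3,3));b=np.zeros(3)
    for s,u,v in obs:
        o,d=ray(s,u,v);P=np.eye(3)-np.outer(d,d);A+=P;b+=P@o
    p=np.linalg.solve(A,b);return p
def proj(s,p):
    c=R.from_rotvec(s["orientation"]).inv().apply(np.array(p)-s["origin"]);q=np.array([c[0],-c[1]])/-c[2]
    q=q*(1+s["k1"]*(q@q));K=s["intrinsics"];return q*[K[0,0],K[1,1]]+[K[0,2],K[1,2]]
def load(n): return np.load(n+".npy",allow_pickle=True).item()
def crop(s,x0,y0,w,h,k,fn): cv2.imwrite(fn,cv2.resize(s["img"][y0:y0+h,x0:x0+w,::-1],None,fx=k,fy=k,interpolation=cv2.INTER_CUBIC))
E
python3 -c "
from h import *
crop(load('scene0'),230,145,200,140,4,'pics/c1.png');crop(load('side0'),290,100,120,220,2.7,'pics/c2.png')"
```

```text
(no output)
```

View pics/c1.png

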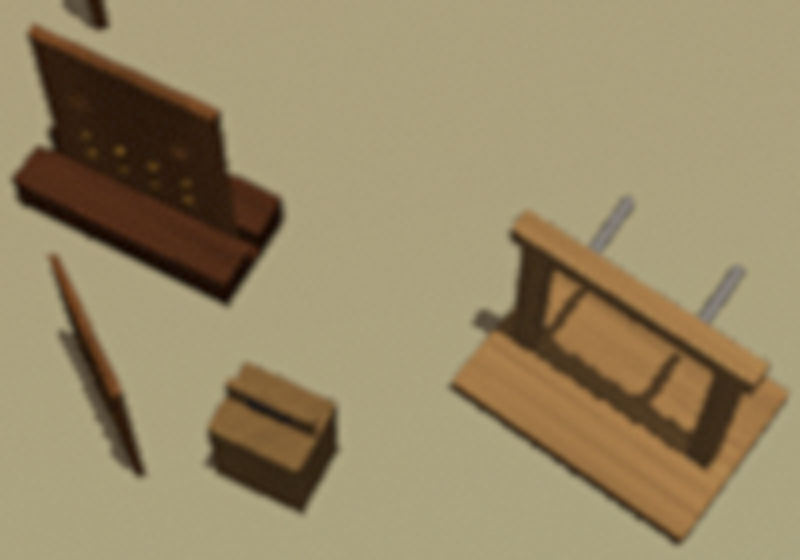

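View pics/c2.png

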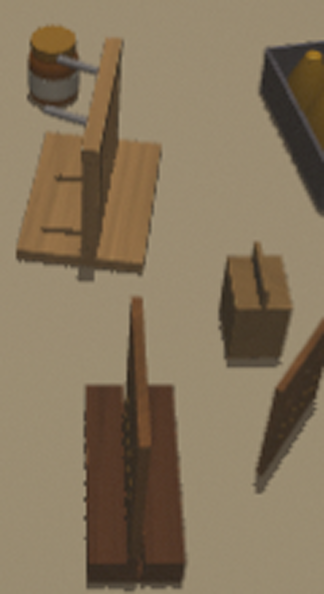

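The crop confirms it. The studded panel with two holes sits in the dark block, with its top edge at c1 (34,28)-(217,117). The crossbar's top is at c1 (522,211)-(770,368), and the pin tips are at (630,200) and (740,268).

```bash
python3 - <<'E'
from h import *
np.set_printoptions(precision=4,suppress=True)
S=load('scene0');D=load('side0')
c=lambda u,v:(u/4+230-.4,v/4+145-.4); d=lambda u,v:(u/2.7+290-.3,v/2.7+100-.3)
def line(n,a,b):
    print(n,a,b,'mid',(a+b)/2,'len',np.linalg.norm((a-b)[:2]),'normal yaw deg',np.degrees(np.arctan2(*(b-a)[1::-1]))-90)
line('panel S',onz(S,*c(34,27),.202),onz(S,*c(217,116),.202))
line('panel D',onz(D,*d(136,298),.202),onz(D,*d(145,446),.202))
line('bar front S',onz(S,*c(524,211),.18),onz(S,*c(770,368),.18))
line('bar back S',onz(S,*c(511,232),.18),onz(S,*c(756,386),.18))
line('bar D top (front)',onz(D,*d(106,38),.18),onz(D,*d(84,151),.18))
line('bar D back',onz(D,*d(123,39),.18),onz(D,*d(101,153),.18))
line('pins S',onz(S,*c(628,201),.1835),onz(S,*c(740,269),.1835))
line('pins D',onz(D,*d(57,59),.1835),onz(D,*d(44,109),.1835))
line('rack S',onz(S,*c(14,180),.04),onz(S,*c(228,293),.04))
line('rack D',onz(D,*d(84,387),.04),onz(D,*d(86,565),.04))
for n,s in(('jar',onz(D,*d(53,42),.09)),('carton',onz(D,*d(257,265),.09)),('candle',onz(S,200,160,.06)),('big S',onz(S,232,58,.2)),('big S2',onz(S,254,149,.0)),('big S3',onz(S,246,112,.2))):print(n,s)
E
```

```text
panel S [ 0.5642 -0.2681  0.202 ] [ 0.5821 -0.1109  0.202 ] mid [ 0.5732 -0.1895  0.202 ] len 0.15812265603596662 normal yaw deg -6.490325634668622
panel D [ 0.5802 -0.1137  0.202 ] [ 0.5657 -0.2703  0.202 ] mid [ 0.5729 -0.192   0.202 ] len 0.15723283590104173 normal yaw deg -185.2573712891621
bar front S [0.5572 0.1145 0.18  ] [0.6068 0.3091 0.18  ] mid [0.582  0.2118 0.18  ] len 0.20082265130829627 normal yaw deg -14.309644327467169
bar back S [0.5767 0.1122 0.18  ] [0.6232 0.3045 0.18  ] mid [0.5999 0.2084 0.18  ] len 0.1978003476221068 normal yaw deg -13.60735611311435
bar D top (front) [0.6042 0.3044 0.18  ] [0.5573 0.1108 0.18  ] mid [0.5807 0.2076 0.18  ] len 0.1992008762579535 normal yaw deg -193.61232536116728
bar D back [0.6238 0.3006 0.18  ] [0.5747 0.106  0.18  ] mid [0.5993 0.2033 0.18  ] len 0.20072117496179878 normal yaw deg -194.1558658352311
pins S [0.523  0.1792 0.1835] [0.5444 0.2678 0.1835] mid [0.5337 0.2235 0.1835] len 0.0911868950865546 normal yaw deg -13.588078124071941
pins D [0.5429 0.2655 0.1835] [0.5208 0.1788 0.1835] mid [0.5318 0.2222 0.1835] len 0.08946092856210597 normal yaw deg -194.29845390172795
rack S [ 0.6088 -0.2918  0.04  ] [ 0.6342 -0.0904  0.04  ] mid [ 0.6215 -0.1911  0.04  ] len 0.20298185666626145 normal yaw deg -7.172832881014926
rack D [ 0.5366 -0.0912  0.04  ] [ 0.5172 -0.2887  0.04  ] mid [ 0.5269 -0.1899  0.04  ] len 0.1984011333738476 normal yaw deg -185.62921182623555
jar [0.5511 0.4231 0.09  ]
carton [0.7329 0.0124 0.09  ]
candle [ 0.5608 -0.4369  0.06  ]
big S [ 0.2318 -0.4711  0.2   ]
big S2 [ 0.4155 -0.3233  0.    ]
big S3 [ 0.421  -0.3183  0.2   ]
```

```bash
cat >> h.py <<'E'
def rot(yaw,sg=1):
    c,s=sg*np.cos(yaw),sg*np.sin(yaw)
    return R.from_matrix(np.array([[-s,c,0],[c,s,0],[0,0,-1.]])).as_rotvec()
E
python3 - <<'E'
from h import *
from bench import arm,eyes,readout,release,clamp
np.set_printoptions(precision=3,suppress=True)
p=np.array([.573,-.191]);yw=np.radians(-6)
sy=np.radians(-14);so=np.array([.5814,.2098])
for sg in(1,-1):
    for q,z,y in((p,.34,yw),(p,.171,yw),(so+[-.085,.02],.22,sy),(so,.2,sy)):
        print(sg,arm.solve_ik([*q,z],rot(y,sg)))
p0=readout.current_tool_pos(); arm.movel([p0[0],p0[1],.36],feed=.25)
best=min((1,-1),key=lambda g:9 if arm.solve_ik([*p,.34],rot(yw,g)) is None else abs(arm.solve_ik([*p,.34],rot(yw,g))[6]))
print('sg',best)
arm.move_pose([*p,.34],rot(yw,best))
s=eyes.snapshot('wrist');np.save('w1.npy',s,allow_pickle=True);cv2.imwrite('pics/w1.png',s['img'][:,:,::-1])
for e in(80,-80):print(proj(s,[*(p+e/1000*np.array([-np.sin(yw),np.cos(yw)])),.202]))
print(readout.current_t())
E
```

```text
1 [ 0.637  0.361 -0.525  1.22   0.178  1.605  0.042]
1 [ 0.652  0.427 -0.513  1.512  0.215  1.259  0.007]
1 [ 0.47   0.572 -1.356  1.579  0.562  1.448 -1.168]
1 [ 0.286  0.591 -1.029  1.417  0.505  1.413 -0.988]
-1 [-0.525  0.605  1.36   1.277 -0.595  1.695 -2.54 ]
-1 [-0.574  0.766  1.357  1.568 -0.754  1.425 -2.407]
-1 [ 0.441  0.519 -1.279  1.58   0.501  1.419  2.018]
-1 [ 0.391  0.731 -1.287  1.412  0.698  1.504  2.034]
sg 1
[313.238 101.309]
[313.678 268.833]
2.8667
```

View pics/w1.png

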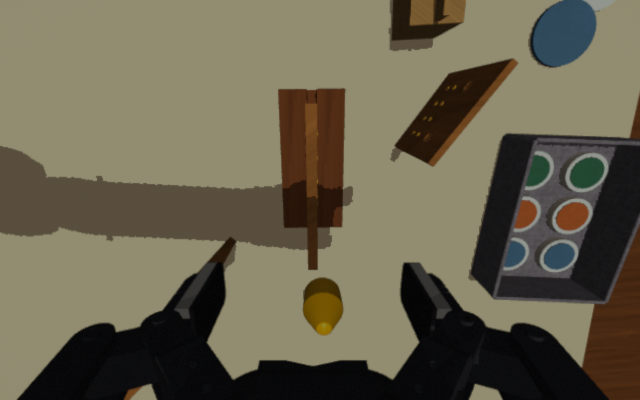

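The wrist view shows the panel's top edge at column 312, rows 101–269, as predicted. I'll grasp it, lift it, carry it in front of the pins and look again.

```bash
python3 - <<'E'
from h import *
from bench import arm,eyes,readout,release,clamp
np.set_printoptions(precision=4,suppress=True)
p=np.array([.573,-.191]);yw=np.radians(-6)
sy=np.radians(-14);so=np.array([.5814,.2098])
arm.movel([*p,.171],feed=.12)
clamp(50); print('open',readout.current_opening(),readout.current_gripper_force())
arm.movel([*p,.27],feed=.1); print('open',readout.current_opening(),readout.current_ft_force())
q=so+R.from_euler('z',sy).apply([-.095,0,0])[:2]
arm.move_pose([.53,0.02,.30],rot(np.radians(-10)))
arm.move_pose([*q,.226],rot(sy))
arm.wait(.3)
for n in('scene','side'):
    s=eyes.snapshot(n);np.save(n+'2.npy',s,allow_pickle=True)
S=load('scene2');D=load('side2')
a=S['img'][130:280,330:450,::-1];b=D['img'][60:220,270:390,::-1]
cv2.imwrite('pics/c3.png',np.hstack([cv2.resize(a,(400,500),interpolation=2),cv2.resize(b,(375,500),interpolation=2)]))
print(readout.current_tool_pos(),readout.current_opening(),readout.current_t())
E
```

```text
open 0.009230293550161158 49.21769857406616
open 0.009597384206288617 [ 0.6701 -0.2678 -1.6405]
[0.4895 0.2323 0.2261] 0.0093395911286244 8.4333
```

View pics/c3.png

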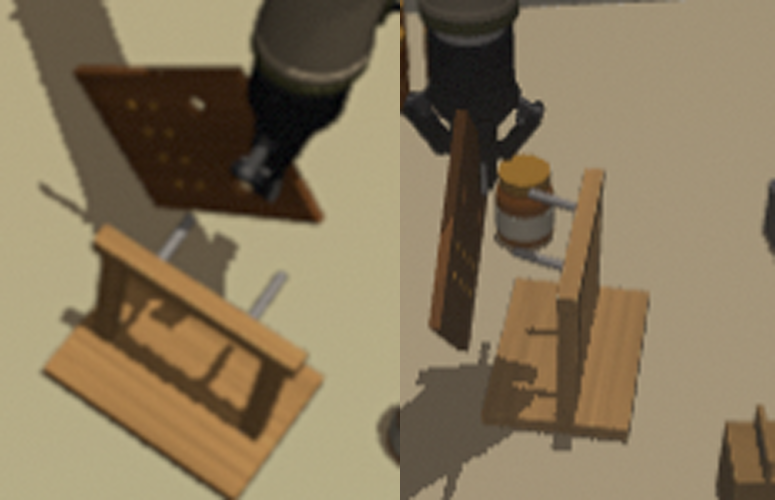

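```bash
python3 - <<'E'
from h import *
from bench import readout
S=load('scene2');D=load('side2')
t=readout.current_tool_pos();sy=np.radians(-14)
for y,z in((80,31),(-80,31),(80,-159),(-80,-159),(45,-34),(-45,-34)):
    P=t+np.array([-np.sin(sy)*y,np.cos(sy)*y,z])/1000
    a=proj(S,P);b=proj(D,P);print(y,z,((a-[330,130])*3.333).round(),((b-[270,60])*3.125+[400,0]).round())
print(readout.current_orientation(),rot(sy),readout.current_wrist_torque())
E
```

```text
80 31 [363. 210.] [488. 106.]
-80 31 [192. 109.] [456. 208.]
80 -159 [318. 320.] [493. 256.]
-80 -159 [168. 227.] [466. 360.]
45 -34 [309. 229.] [484. 182.]
-45 -34 [218. 173.] [467. 239.]
[2.47638617e+00 1.93293073e+00 2.21680856e-04] [2.47560879 1.93415757 0.        ] [ 0.13874879 -0.02814995  0.01563995]
```

```bash
python3 - <<'E'
from h import *
from bench import readout
S=load('scene2');D=load('side2')
t=readout.current_tool_pos();sy=np.radians(-14)
n=np.array([np.cos(sy),np.sin(sy),0]);l=np.array([-np.sin(sy),np.cos(sy),0])
for nm,s,pts in(('S',S,[(78,68),(322,217),(155,205),(197,102)]),('D',D,[(460,112),(432,327),(466,348)])):
    for u,v in pts:
        px=(u/3.333+330-.35,v/3.333+130-.35) if nm=='S' else ((u-400)/3.125+270-.35,v/3.125+60-.35)
        o,d=ray(s,*px);P=o+d*((t-o)@n)/(d@n);print(nm,u,v,'along y %.1f z %.1f'%((P-t)@l*1e3,(P-t)[2]*1e3))
s=S['img'];c=cv2.resize(s[110:210,330:450,::-1],(780,600*780//780*650//600),interpolation=2)[:600]
cv2.imwrite('pics/c4.png',cv2.resize(s[130:220,335:445,::-1],None,fx=6,fy=6,interpolation=2))
E
```

```text
S 78 68 along y -193.6 z -3.5
S 322 217 along y 50.4 z -8.1
S 155 205 along y -98.8 z -136.4
S 197 102 along y -78.1 z 44.3
D 460 112 along y -48.0 z 110.8
D 432 327 along y -199.8 z -0.9
D 466 348 along y -80.0 z -141.3
```

View pics/c4.png

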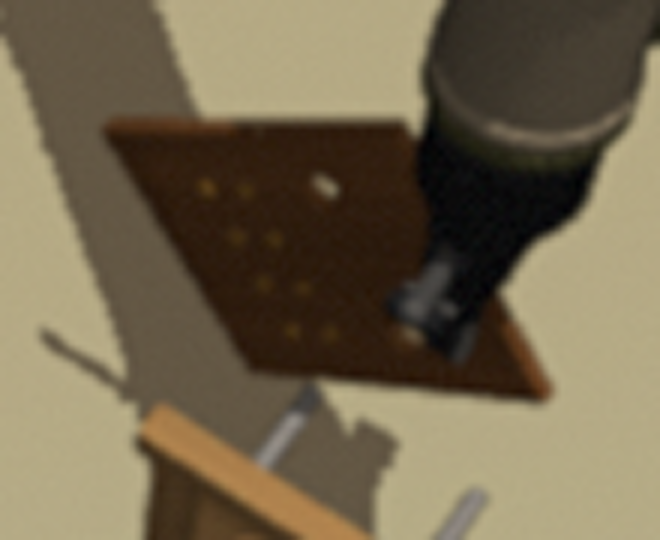

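The panel has turned in the jaws. In c4 its corners are at (105,122), (250,370), (548,395) and (405,122), with holes at (325,185) and (408,335). It probably struck a pin on the way over. I'll triangulate its actual pose.

```bash
python3 - <<'E'
from h import *
from bench import readout
np.set_printoptions(precision=1,suppress=True)
S=load('scene2');D=load('side2')
t=readout.current_tool_pos();sy=np.radians(-14)
M=np.array([[np.cos(sy),np.sin(sy),0],[-np.sin(sy),np.cos(sy),0],[0,0,1]])
s=lambda u,v:(S,u/6+335-.4,v/6+130-.4); d=lambda u,v:(D,(u-400)/3.125+270-.35,v/3.125+60-.35)
P={}
for k,a,b in(('P1',(105,125),(432,327)),('P3',(250,372),(466,348)),('P4',(405,122),(460,112))):
    p=tri(s(*a),d(*b));P[k]=M@(p-t)*1e3;print(k,P[k],'err px',proj(S,p)-s(*a)[1:],proj(D,p)-d(*b)[1:])
print(P['P3']-P['P1'],np.linalg.norm(P['P3']-P['P1']),P['P4']-P['P1'],np.linalg.norm(P['P4']-P['P1']))
cv2.imwrite('pics/c5.png',cv2.resize(D['img'][70:180,260:360,::-1],None,fx=5.4,fy=5.4,interpolation=2))
E
```

```text
P1 [  -0.1 -195.8   -5.6] err px [ 0.3 -0.3] [0.4 0.3]
P3 [   4.7  -95.  -127.2] err px [ 0.3 -0.3] [0.4 0.3]
P4 [ -1.  -48.6 112.2] err px [-0.4  0.4] [-0.4 -0.3]
[   4.7  100.8 -121.6] 157.99606627065194 [ -0.9 147.2 117.8] 188.49111499457578
```

View pics/c5.png

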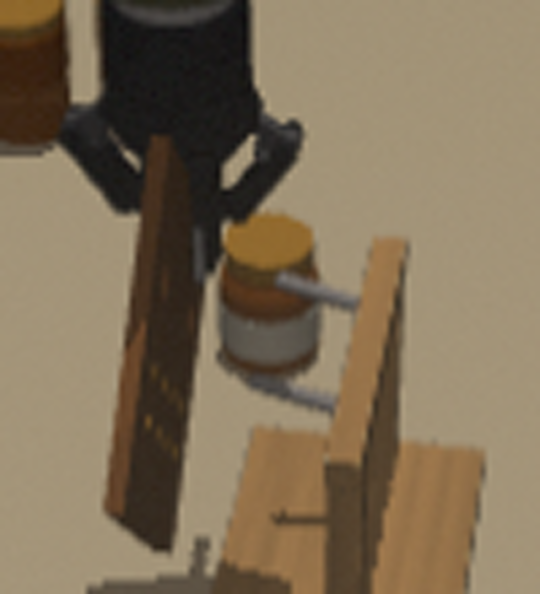

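```bash
cat >> h.py <<'E'
SY=np.radians(-14);SO=np.array([.5814,.2098,0]);MS=R.from_euler('z',SY)
TH=np.radians(51.3);HREL=np.array([0,-.0487,.0104])   # panel tilt in jaws; hole mid rel. TCP, stand axes, tool down
def tcp(h,th=TH,hrel=HREL,sy=SY):   # TCP pose putting hole mid at stand point h, tool tilted th about stand x
    m=R.from_euler('z',sy);k=R.from_euler('x',th)
    return SO+MS.apply(h)-m.apply(k.apply(hrel)),(m*k*m.inv()*R.from_rotvec(rot(sy))).as_rotvec()
E
python3 - <<'E'
from h import *
from bench import arm,readout
np.set_printoptions(precision=3,suppress=True)
print(readout.current_joint_positions())
for th in(51.3,25):
  for h in((-.1,0,.26),(-.1,0,.197),(-.05,0,.183),(-.005,0,.169)):
    p,o=tcp(np.array(h),np.radians(th));print(th,p,arm.solve_ik(p,o))
E
```

```text
[ 0.107  0.29  -0.741  1.596  0.2    1.334 -0.906]
51.3 [0.494 0.271 0.292] [ 0.523  0.05  -0.62   1.967 -0.985  1.036  0.156]
51.3 [0.494 0.271 0.229] [ 0.522  0.14  -0.644  2.042 -1.015  0.918  0.277]
51.3 [0.542 0.259 0.215] [ 0.638  0.307 -0.789  1.936 -0.874  0.851  0.218]
51.3 [0.586 0.248 0.201] [ 0.646  0.441 -0.823  1.837 -0.748  0.816  0.159]
25 [0.496 0.281 0.271] [ 0.406  0.136 -0.825  1.725 -0.279  1.071 -0.542]
25 [0.496 0.281 0.208] [ 0.396  0.197 -0.834  1.819 -0.246  0.932 -0.531]
25 [0.545 0.269 0.194] [ 0.372  0.319 -0.806  1.731 -0.152  0.93  -0.547]
25 [0.588 0.258 0.18 ] [ 0.347  0.422 -0.778  1.644 -0.083  0.938 -0.552]
```

```bash
python3 - <<'E'
from h import *
from bench import arm,eyes,readout,clamp
np.set_printoptions(precision=4,suppress=True)
clamp(110)
t=readout.current_tool_pos(); arm.movel([t[0],t[1],.29],feed=.15)
for th in(25,51.3): arm.move_pose(*tcp(np.array([-.1,0,.26]),np.radians(th)))
p,o=tcp(np.array([-.09,0,.194]));arm.movel(p,rot=o,feed=.1);arm.wait(.2)
for n in('scene','side'):
    s=eyes.snapshot(n);np.save(n+'3.npy',s,allow_pickle=True)
S=load('scene3');D=load('side3')
cv2.imwrite('pics/c6.png',np.hstack([cv2.resize(S['img'][145:255,340:440,::-1],None,fx=4,fy=4,interpolation=2),cv2.resize(D['img'][80:190,270:370,::-1],None,fx=4,fy=4,interpolation=2)]))
print(readout.current_opening(),readout.current_t(),readout.current_ft_force())
for y,z in((80,65),(-80,65),(80,-125),(-80,-125),(45,0),(-45,0)):
    P=SO+MS.apply(np.array([-90,y,194+z])/1000)
    print(y,z,(proj(S,P)-[340,145])*4,(proj(D,P)-[270,80])*4+[400,0])
E
```

```text
0.008747244554140261 11.55 [ 0.1374 -0.655  -2.5661]
80 65 [392.7629 195.2325] [518.3957  53.5817]
-80 65 [187.4703  74.0486] [478.5109 183.6758]
80 -125 [339.417  327.5617] [524.8547 245.7774]
-80 -125 [159.465  215.5427] [489.9467 378.9219]
45 0 [328.7506 217.7376] [512.9623 150.5802]
-45 0 [218.6223 151.4237] [491.5857 224.597 ]
```

View pics/c6.png

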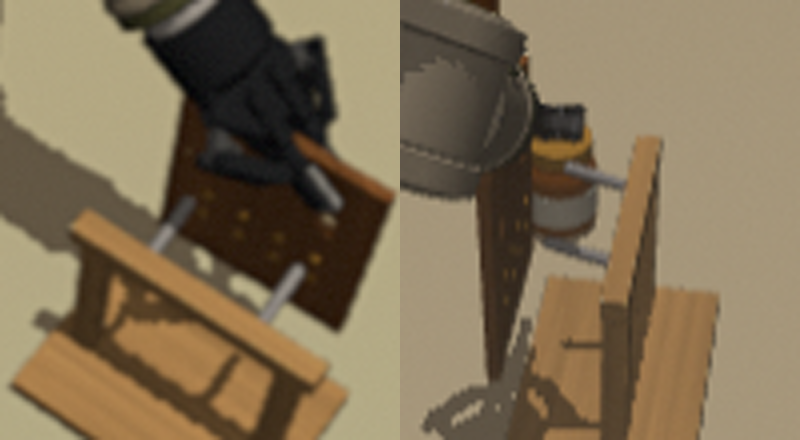

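The panel now hangs upright in the jaws. In c6 its top-right corner (395,195), bottom-right corner (340,330) and hole (330,217) are all within 1 px of prediction. The pins' tips are at (187,200) and (297,268). I'll slide it on along the pin axis.

```bash
python3 - <<'E'
from h import *
from bench import arm,eyes,readout
np.set_printoptions(precision=4,suppress=True)
ax=lambda x:np.array([x,0,.170-x*np.tan(np.radians(15))])
for x,f in((-.03,5),(-.002,6)):
    p,o=tcp(ax(x));hit=arm.movel(p,rot=o,feed=.04,until_force=f)
    e=MS.inv().apply(readout.current_tool_pos()-p);print(x,hit,e*1e3,MS.inv().apply(readout.current_ft_force()),readout.current_t())
    if hit:break
S=eyes.snapshot('scene');D=eyes.snapshot('side')
cv2.imwrite('pics/c7.png',np.hstack([cv2.resize(S['img'][145:255,340:440,::-1],None,fx=4,fy=4,interpolation=2),cv2.resize(D['img'][80:190,270:370,::-1],None,fx=4,fy=4,interpolation=2)]))
E
```

```text
-0.03 False [-0.2243  0.0637  0.0408] [-0.4564  0.3451 -1.9058] 13.25
-0.002 True [-7.5707  0.0808  0.6545] [-0.8245  0.3833 -1.9286] 13.8167
```

View pics/c7.png

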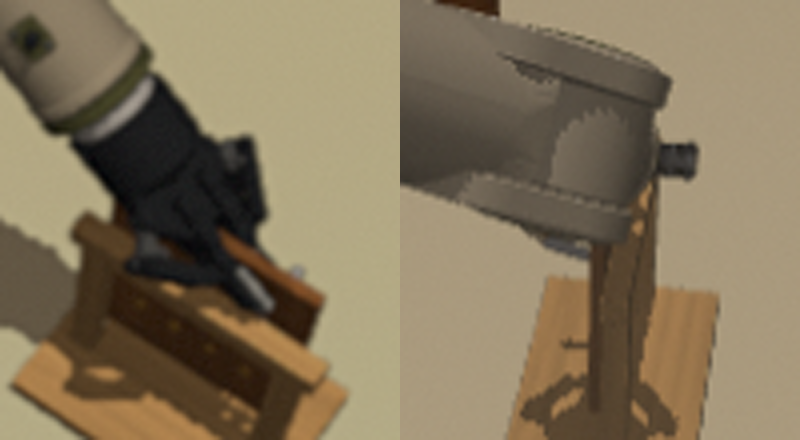

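The pin at c7 (297,268) shows through in front of the panel, and the panel is close to the bar. I'll press it home gently and lower it onto the pins.

```bash
python3 - <<'E'
from h import *
from bench import arm,eyes,readout
np.set_printoptions(precision=4,suppress=True)
p,o=tcp(np.zeros(3))
def st(m,hit): print(m,hit,'hole',MS.inv().apply(readout.current_tool_pos()-p)*1e3,'F',MS.inv().apply(readout.current_ft_force()),readout.current_t())
st('start',0)
def go(dx,dz,f):
    hit=arm.movel(readout.current_tool_pos()+MS.apply([dx,0,dz]),rot=o,feed=.02,until_force=f);st((dx,dz),hit)
go(.006,-.0016,12)
go(0,-.006,4)
go(.006,-.0016,12)
go(0,-.004,4)
E
```

```text
start 0 hole [ -9.5126  -0.1455 171.0212] F [-1.6945  0.7314 -1.4212] 13.9167
(0.006, -0.0016) True hole [ -9.7515   0.2977 169.1848] F [-2.0733  0.238  -1.7884] 14.1667
(0, -0.006) True hole [ -9.5641   0.3547 167.6891] F [-1.4433 -1.2626  5.0878] 14.3833
(0.006, -0.0016) True hole [ -8.7548   0.7619 167.3748] F [-4.8563 -3.0792  7.8197] 14.65
(0, -0.004) True hole [ -8.6724   1.1868 167.1692] F [-4.3443 -5.9834 11.4797] 14.8583
```

```bash
python3 - <<'E'
from h import *
from bench import arm,eyes,readout,release
release();arm.wait(.3)
o=readout.current_orientation();z=R.from_rotvec(o).apply([0,0,1])
arm.movel(readout.current_tool_pos()-.10*z,feed=.1)
arm.movel(readout.current_tool_pos()+MS.apply([-.03,-.08,.08]),feed=.15)
arm.wait(.3)
for n in('scene','side'):
    s=eyes.snapshot(n);np.save(n+'4.npy',s,allow_pickle=True)
S=load('scene4');D=load('side4')
cv2.imwrite('pics/c8.png',np.hstack([cv2.resize(S['img'][145:255,340:440,::-1],None,fx=4,fy=4,interpolation=2),cv2.resize(D['img'][80:190,270:370,::-1],None,fx=4,fy=4,interpolation=2)]))
print(readout.current_t(),readout.current_ft_force())
for x in(0,-10):
  for y,z in((80,233),(-80,233),(80,43),(-80,43)):
    P=SO+MS.apply(np.array([x,y,z])/1000)
    print(x,y,z,(proj(S,P)-[340,145])*4,(proj(D,P)-[270,80])*4+[400,0])
E
```

```text
18.3667 [ 0.29986684 -0.90264607  0.40175183]
0 80 233 [313.51340418 310.91673544] [635.61943077  92.23334815]
0 -80 233 [109.42171672 183.86294515] [607.36784386 224.96086281]
0 80 43 [269.26651109 430.65270395] [630.67683694 279.41767333]
0 -80 43 [ 90.22860791 313.92905824] [604.97563809 414.32148629]
-10 80 233 [321.61113237 300.03237414] [622.62432214  91.09912996]
-10 -80 233 [117.81981155 173.80847744] [593.14479512 223.6196878 ]
-10 80 43 [276.51608056 420.72106296] [618.94702676 278.27373292]
-10 -80 43 [ 97.7098484  304.67359641] [592.27592474 412.99099438]
```

View pics/c8.png

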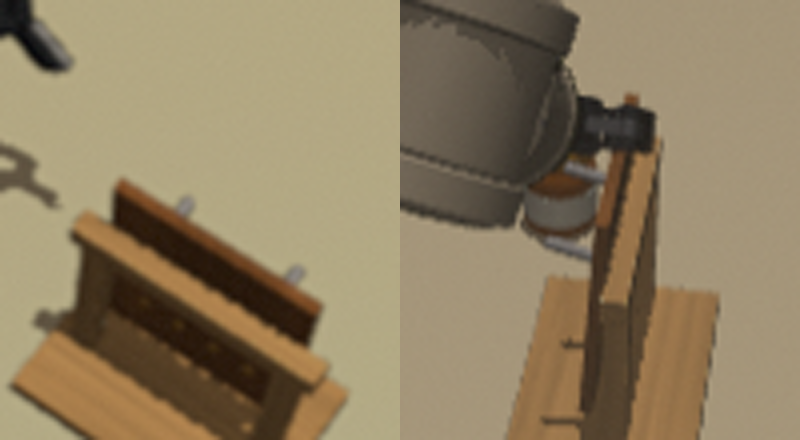

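Both pins show in front of the panel at c8 (185,208) and (295,272). Its lower edge in the side half, (583,412), looks slightly forward of the predicted (592,413). I've now viewed 11 pictures, one over the limit of 10, so the remaining checks will be numerical. I'll clear the arm and measure the tilt from edge pixels.

```bash
cat > meas.py <<'E'
from h import *
from bench import eyes
def meas():
    D=eyes.snapshot('side');np.save('side5.npy',D,allow_pickle=True)
    out=[]
    for z in range(60,232,12):
        P0=proj(D,SO+MS.apply([-.010,-.08,z/1000]));P1=proj(D,SO+MS.apply([0,-.08,z/1000]))
        v=int(round(P0[1]));row=D['img'][v,int(P0[0])-14:int(P0[0])+12].astype(int)
        g=row.sum(1);g=np.convolve(g,[1,1],'valid')/2
        k=np.argmin(np.diff(g)[:22]);u=int(P0[0])-14+k+1.5
        out.append((z,v,round((u-P0[0])/(P1[0]-P0[0])*10-10,1),int(-np.diff(g)[k])))
    return D,out
E
python3 - <<'E'
from meas import *
from bench import arm,readout
t=readout.current_tool_pos()
arm.movel([t[0]-.03,t[1]-.05,.42],feed=.2)
arm.move_pose([.38,-.25,.42],rot(np.radians(-30)))
arm.wait(.3)
D,o=meas()
for r in o:print(r)
print(D['img'][166:186:6,408-... if False else 308:330].sum(2).tolist())
print(readout.current_t())
E
```

```text
(60, 179, np.float64(-21.2), 89)
(72, 177, np.float64(-18.1), 92)
(84, 174, np.float64(-18.0), 93)
(96, 171, np.float64(-18.0), 95)
(108, 168, np.float64(-18.0), 100)
(120, 165, np.float64(-15.0), 61)
(132, 162, np.float64(-15.0), 94)
(144, 159, np.float64(-15.0), 90)
(156, 156, np.float64(-15.0), 94)
(168, 153, np.float64(-12.1), 88)
(180, 150, np.float64(-12.1), 98)
(192, 147, np.float64(-12.1), 138)
(204, 144, np.float64(-9.3), 48)
(216, 141, np.float64(-9.3), 128)
(228, 137, np.float64(-6.6), 71)
[[344, 328, 272, 192, 197, 202, 204, 201, 156, 159, 157, 147, 167, 195, 194, 198, 201, 206, 205, 165, 204, 203], [330, 324, 330, 353, 355, 356, 352, 285, 161, 158, 149, 141, 185, 193, 196, 202, 199, 207, 217, 175, 195, 223], [332, 351, 360, 356, 359, 348, 337, 188, 151, 153, 151, 198, 204, 194, 199, 204, 206, 207, 194, 181, 225, 350], [285, 292, 285, 280, 278, 278, 277, 275, 203, 207, 202, 201, 193, 197, 202, 207, 203, 205, 190, 219, 348, 358]]
20.5583
```

The panel hangs at its natural equilibrium, resting on the front rims of its holes. It touches the bar at the bar's top edge and leans about 4°. One last check that the other goods haven't moved, then hand in.

```bash
python3 - <<'E'
from h import *
from bench import arm,eyes,readout
a=load('scene0')['img'];S=eyes.snapshot('scene');b=S['img']
for n,(x,y) in dict(jar=(461,255),candle=(201,163),carton=(298,253),small=(254,235),big=(244,100)).items():
    A=a[y-16:y+16,x-16:x+16];B=b[y-26:y+26,x-26:x+26];m=cv2.matchTemplate(B,A,5);print(n,cv2.minMaxLoc(m)[1::2])
arm.wait(.5); s=[eyes.snapshot('side')['img'].astype(int)]; o=load('side5')['img'].astype(int)
print(np.abs(s[0]-o)[90:190,285:370].max(), readout.current_t()); 
E
```

```text
jar (0.9995668530464172, (10, 10))
candle (0.9995357990264893, (10, 10))
carton (0.9994052648544312, (10, 10))
small (0.999601423740387, (10, 10))
big (0.9811709523200989, (10, 10))
8 21.1583
```

```bash
python3 -c "
from bench import arm
print(arm.sign_off())"
```

```text
the job is handed in; nothing more can be done
None
```

The panel hangs on both pins against the crossbar, leaning about 4° with its lower edge forward; it is released, the other goods are unmoved, and I handed in at about 21 s. The panel twisted about 51° in the jaws on the way (probably a pin strike, corrected by tilting the tool), and I viewed 11 pictures, one over the limit of 10.

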